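# Set and lock the espresso bar's water-pressure regulator

### The job

On the water-pressure regulator that has the bar-shaped knob and the sliding fork lock, turn the knob clockwise until its white pointer line points at the black mark on the dial. Then slide the steel fork lock fully home over the knob, so that its two prongs stand either side of the knob's bar, and let go.

Things in the scene. Friction and masses are not known exactly. Their poses are not given: they have to be found in the camera images.
- knob_grip (a point): Black bar knob on the 50 mm high steel housing with the lock: disc 56 mm wide, 10 high, with an upright bar 50 mm long, 14 wide (pinch across), 40 high. Point: on the vertical turning axis, 87 mm above the counter, 20 above the disc, 15 below the bar's top. x runs along the bar to its end with the white pointer line, z up; turns with the knob. Not the like housing with a round knob and no lock.
- knob (a joint): Bar knob's angle in rad, growing clockwise seen from above, range 0 to 2.4, no stop at the mark. Starts at 0.5 to 1.3; pointer on the black mark of the white dial at 1.85: the bar then lies along the lock's sliding line, pointer end away from the lock. Stays where left; turns with 0.06 N m.
- lock_grip (a point): Steel fork lock on the same housing. Point: middle of its upright grip tab, 14 mm wide (x), 30 long (y), 38 high; 98 mm above the counter, 17 below the tab's top, 21 above the fork plate (41 mm wide). +y: closing direction, straight to the knob's axis; z up. Tab to knob axis: 160 mm open, 60 closed. Two prongs, 25 mm apart inside, reach 75 mm ahead of the point, 63 to 77 mm above the counter.
- lock (a joint): Travel of the fork lock in m: starts open at 0 to 0.008; 0.10 is fully home, its prongs either side of the knob's bar. The prongs strike the bar if it is more than about 12 degrees off the sliding line. Stays where left; slides with about 2 N.

How it is judged:
By the outcome, as a careful person would: the job done as asked, in the order asked, and still so for the second after the job is handed in, with the robot touching nothing.
It also fails if it takes over 48 s, if anything falls off the work surface, if the arm or the gripper's body presses on something with over 40 N, if the wrist force passes 120 N, or if a joint passes its speed limit or range.

### The arm

A 6-joint arm with a two-finger parallel gripper is mounted at the origin on the work surface. World frame = base frame: x ahead of the robot, y to its left, z up, the work surface at z = 0. Lengths are in m, angles in degrees, forces in N, time in s.
With the tool pointing down it reaches from about 0.4 to 0.825 m from the base axis. Payload 7 kg.
Tool frame: the origin (TCP) lies at the very end of the fingers, on their centre line; the grasp point (between the pads) lies 19 mm behind it; z points along the fingers, y is the direction in which the jaws open and shut (so a half turn about z gives the same grasp; the last joint's range is limited). The gripper opens to 88 mm and grips with 3 to 60 N. Pads are 19 mm wide; open, the fingers measure 130 mm over their backs; the gripper's body (78 mm by 193 mm) begins 47 mm behind the grasp point.
Start: joints at [-57.061, 20.546, 0.682, 0, -70.136, -16.507], TCP at [0.191, -0.647, 0.227] pointing down, gripper open.
Joint ranges: [-176.03, 176.03], [-82.01, 121.73], [-58.28, 71.71], [-173.87, 95.51], [-174.79, -0.11], [-173.66, 173.66]. Speed limits (degrees/s): [136.94, 136.94, 172.46, 180, 180, 180].

### API

Orientations are given as a 3x3 rotation matrix whose columns are the frame's x, y, z axes.
In Python, from cell import manip gives the robot as it stands.
- The arm moves only by the tool move_arm, never from a script. Its argument "plan" is text: rows parted by semicolons, each of 4 numbers parted by spaces: the shift along the tool's x, y, z in mm, then the turn about the tool's z in degrees. A call has 1 to 10 rows; each row is the pose to reach, as a shift and turn from the pose commanded when the call began, along the tool's axes at that moment; what a row does not reach only later rows make up. A row lasts 1/8 s, in which the tool goes at most 62.5 mm and 10.7 degrees, less where a joint would pass 70% of its speed; a pose out of reach is approached as far as the arm can. A call with a gripper value outside its range is refused whole. "claw" is the opening, from 0 (shut) to 1 (fully open), set as the call begins (left out, the last holds). The fingers move at their own pace and stop on an object; the grip force is fixed at half the most. Time passes only in rows, so rows that repeat a pose let the fingers close. It gives the time, the measured TCP pose, the force and the opening at its end, in the units of the state.
- manip.read_state(): the state, without advancing time (a new reading comes with each control period).
- manip.snapshot(name): name is "scene" or "side" or "wrist"; returns a dict with "color" (420x560x3 uint8, red, green, blue), "K" (3x3 intrinsics, pixels), "eye" and "attitude" of the camera in the world; the wrist camera has in their place "tool_from_camera" (4x4, takes a point from camera to tool coordinates, whose origin is the TCP and whose axes are the flange's). Camera axes: x right, y down, z forward; pixel columns grow to the right and rows downward; lengths in m; the calibration is good to about 2 mm. A picture is of the moment at which its call begins: read the wrist's pose just before it. There is no depth.
- manip.sign_off(): hands the job in, once; it reports no verdict.
Trained networks look in the newest picture that a camera, given by its name, has taken for a name from the list of things; names that differ only in an ending like _2 or _b are one class to them, and where a whole thing is asked for, a point or a joint stands for the part that bears it (a point fixed in the world has none). Each returns a list of dicts, best first, with "conf" (0 to 1); they miss things now and then, are a little off and sometimes report something else, mostly with a low value. They report only what shows in the picture. A call takes as long as a camera call.
- manip.silhouettes(query, camera): "pixels" (420x560 bool, what is visible of it) and "extent" ([left, top, right, bottom] in pixels, round what is visible of it).
The state is a dict: "t": time; "joint_pos": joint angles; "qvel": joint speeds; "joint_efforts": joint torques, N m; "tcp_pos": TCP position; "ee_rot": TCP orientation; "force": force on the tool from outside, world axes, zero at the start; "torque": the same for the moment, N m; "opening": opening from 0.0 (shut) to 1.0 (fully open).
Only numpy, scipy, OpenCV 4.12 (cv2) and the standard library are available. Lean on these libraries where they do the work, as an engineer would, in place of code of your own. Each camera call takes 0.05 s, during which the arm holds its last target.

## Working session

There is one attempt and no reset: what is moved stays moved. The work goes in short steps, Python scripts to look and compute and a tool call to move; the robot and the scene stay as the last step left them, time stands still between calls to the robot, and variables do not carry over. Pictures are saved under pics/ and viewed, and the job is handed in when it is done.

Besides the shell and the picture viewer there is one more tool, called after ">>>" in YAML: its name, and indented under it one key for each argument. move_arm: Moves the arm, as the interface text tells. Its arguments: {"type":"object","properties":{"plan":{"type":"string"},"claw":{"type":"number"}},"required":["plan"]}

```bash
mkdir -p pics; cat > h.py <<'E'
from cell import manip
import numpy as np, cv2
def snap(n,f):
    s=manip.snapshot(n); cv2.imwrite('pics/'+f,cv2.cvtColor(s['color'],cv2.COLOR_RGB2BGR)); return s
E
python3 - <<'E'
from h import *
st=manip.read_state(); print(st)
for n in ['scene','side','wrist']:
    s=snap(n,n+'0.png'); print(n,s['K'].tolist() if hasattr(s['K'],'tolist') else s['K'],{k:np.round(s[k],4).tolist() for k in s if k not in('color','K')})
    for q in ['knob','lock']:
        print(q,[(d['conf'],d['extent']) for d in manip.silhouettes(q,n)])
E
ls pics
```

```text
{'t': 0.0, 'joint_pos': array([-5.70609812e+01,  2.05926115e+01,  6.32734976e-01, -1.89344807e-02,
       -7.01363841e+01, -1.65086617e+01]), 'qvel': array([ 0.0545627 ,  0.00706685, -0.03869191, -0.04613651,  0.05350085,
        0.01769987]), 'joint_efforts': array([-6.73203385e-05, -5.82708943e+01,  2.93057066e+01,  6.99751899e+00,
        6.88341490e-03, -2.40185618e-04]), 'tcp_pos': array([ 0.19076622, -0.64696186,  0.22560526]), 'ee_rot': array([[-9.59196016e-01, -2.82741182e-01, -6.52673864e-04],
       [-2.82741878e-01,  9.59194734e-01,  1.57897930e-03],
       [ 1.79598858e-04,  1.69908889e-03, -9.99998540e-01]]), 'force': array([ 0.1804526 , -0.08601274,  0.09360707]), 'torque': array([-0.02811739,  0.03018122, -0.02877878]), 'opening': 0.9993160160111191}
scene [[481.48911671146107, 0.0, 273.1130723854688], [0.0, 481.48911671146107, 211.0997014209506], [0.0, 0.0, 1.0]] {'eye': [1.1041, -0.1745, 0.8252], 'attitude': [[0.2849, 0.74, -0.6093], [0.9585, -0.2118, 0.191], [0.0123, -0.6384, -0.7696]]}
knob [(0.68, [367.5, 166.0, 394.3, 198.5])]
lock [(0.89, [305.5, 183.7, 349.8, 212.9])]
side [[393.757384344955, 0.0, 278.0711518540761], [0.0, 393.757384344955, 213.89524800699857], [0.0, 0.0, 1.0]] {'eye': [0.0984, -0.5164, 0.4627], 'attitude': [[0.7421, -0.3121, 0.5932], [-0.6698, -0.3111, 0.6742], [-0.0259, -0.8977, -0.4399]]}
knob [(0.77, [171.3, 196.0, 202.8, 221.2])]
lock [(0.92, [198.7, 210.9, 240.4, 245.2])]
wrist [[314.7103203697176, 0.0, 278.54085500347105], [0.0, 314.7103203697176, 211.9234277847874], [0.0, 0.0, 1.0]] {'tool_from_camera': [[0.0002, -0.9543, -0.2987, 0.0802], [1.0, 0.0002, -0.0001, 0.0004], [0.0001, -0.2987, 0.9543, -0.1598], [0.0, 0.0, 0.0, 1.0]]}
knob []
lock []
scene0.png
side0.png
wrist0.png
```

View pics/scene0.png

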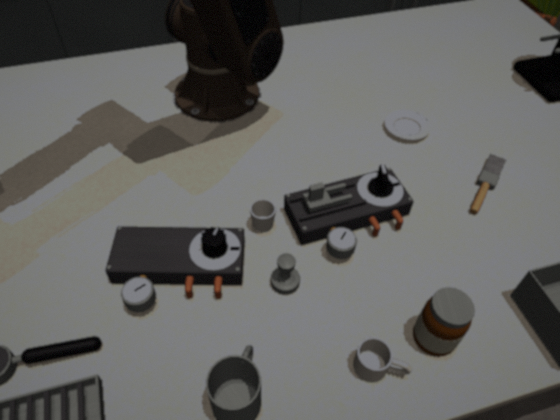

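View pics/side0.png

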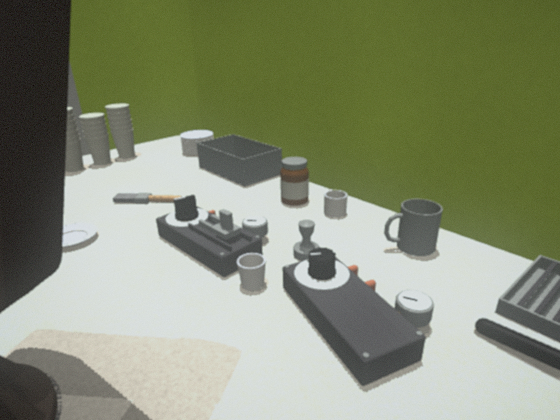

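```bash
python3 - <<'E'
import cv2
a=cv2.imread('pics/scene0.png')[130:250,270:430]; b=cv2.imread('pics/side0.png')[170:290,130:290]
cv2.imwrite('pics/c0.png',cv2.resize(a,None,fx=5,fy=5,interpolation=cv2.INTER_CUBIC))
cv2.imwrite('pics/d0.png',cv2.resize(b,None,fx=5,fy=5,interpolation=cv2.INTER_CUBIC))
E
```

```text
(no output)
```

View pics/c0.png

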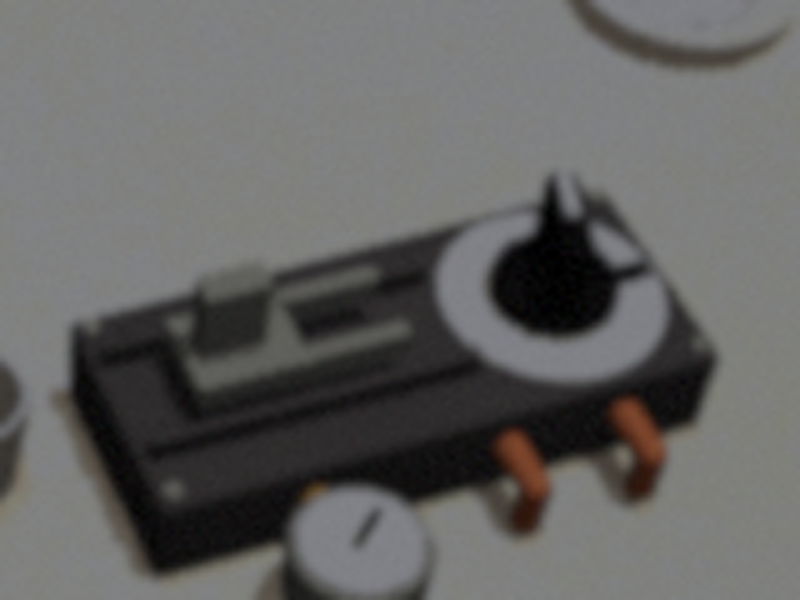

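View pics/d0.png

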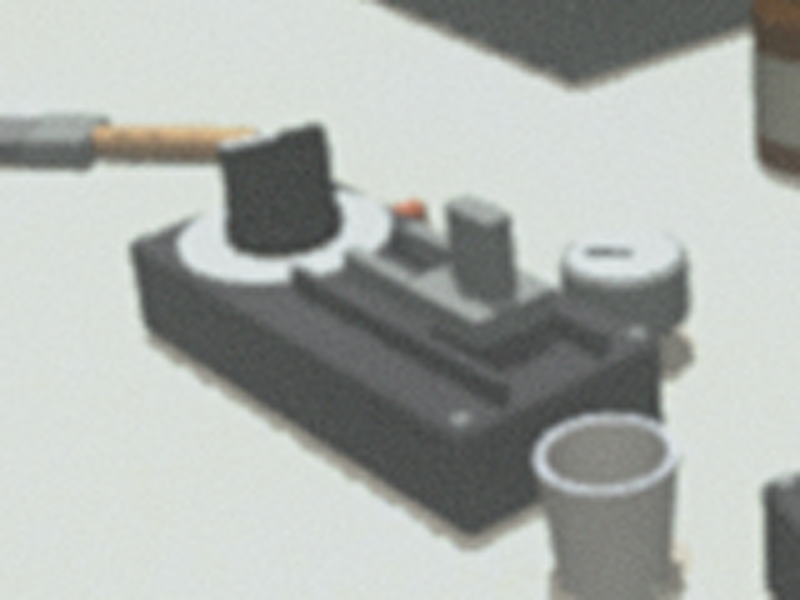

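The scene view shows the locked housing, with the dial near pixel (380,189), the black mark at (399,184), the pointer tip at (383,166) and the tab at (317,190). I'll triangulate these next.

```bash
cat >> h.py <<'E'
def onplane(s,uv,z):
    d=s['attitude']@np.linalg.solve(s['K'],[uv[0],uv[1],1.]); e=np.array(s['eye']); return e+d*(z-e[2])/d[2]
def proj(s,P):
    c=s['attitude'].T@(np.array(P)-s['eye']); p=s['K']@c; return p[:2]/p[2]
E
python3 - <<'E'
from h import *
s=manip.snapshot('scene');d=manip.snapshot('side')
C=lambda x,y:(x/5+270-.4,y/5+130-.4); D=lambda x,y:(x/5+130-.4,y/5+170-.4)
for n,uv,z in [('cornLB',C(80,325),.05),('cornRF',C(715,352),.05),('cornLF',C(155,520),.05),('cornRB',C(598,195),.05),('dial',C(553,296),.052),('mark in',C(618,271),.052),('mark out',C(645,267),.052),('tabtop',C(235,275),.115),('prong b',C(380,268),.077),('prong f',C(408,325),.077),('ptrtip',C(558,173),.102),('ptrlow?',C(572,215),.102)]:
    print(n,onplane(s,uv,z).round(4))
for n,uv,z in [('dial',D(287,235),.052),('tabtop',D(480,208),.115),('bartopL',D(222,150),.102),('bartopR',D(320,127),.102),('corn near',D(462,432),.05),('cornL',D(137,240),.05),('cornR',D(658,345),.05)]:
    print('side',n,onplane(d,uv,z).round(4))
E
```

```text
cornLB [0.4535 0.0569 0.05  ]
cornRF [0.543  0.3141 0.05  ]
cornLF [0.5621 0.0543 0.05  ]
cornRB [0.4428 0.3065 0.05  ]
dial [0.4956 0.2596 0.052 ]
mark in [0.4898 0.2935 0.052 ]
mark out [0.4909 0.306  0.052 ]
tabtop [0.4995 0.1055 0.115 ]
prong b [0.4802 0.1813 0.077 ]
prong f [0.5137 0.1803 0.077 ]
ptrtip [0.4704 0.2635 0.102 ]
ptrlow? [0.4949 0.2586 0.102 ]
side dial [0.4898 0.2554 0.052 ]
side tabtop [0.4995 0.1022 0.115 ]
side bartopL [0.4662 0.2605 0.102 ]
side bartopR [0.5123 0.2513 0.102 ]
side corn near [0.4505 0.0546 0.05  ]
side cornL [0.4377 0.3057 0.05  ]
side cornR [0.55   0.0532 0.05  ]
```

>>> move_arm:
  plan: "-39 30 0 -10; -78 60 0 -20; -117 90 0 -30; -156 120 0 -40; -195 150 0 -50; -234 180 0 -60; -273 210 0 -70; -312 240 0 -80; -351 270 0 -90; -390 299 0 -100"
  claw: 1

```text
t: 1.8
tcp_pos: [0.4812, -0.2488, 0.227]
ee_rot: [[0.45, -0.893, 0.001], [-0.893, -0.45, -0.0], [0.0, -0.001, -1.0]]
force: [0.1, -0.1, -0.4]
opening: 1.001
```

```bash
cat >> h.py <<'E'
def delta(target,yaw):
    st=manip.read_state(); R=st['ee_rot']; d=R.T@(np.array(target)-st['tcp_pos'])*1000
    y0=np.degrees(np.arctan2(R[1,0],R[0,0])); print('t',st['t'],'tcp',st['tcp_pos'].round(4),'yaw',y0.round(2),'j',st['joint_pos'].round(1),'F',st['force'].round(1),'T',st['torque'].round(2),'open',round(st['opening'],3))
    print('delta mm',d.round(1),'turn',round(-((yaw-y0+180)%360-180),1))
E
python3 -c "
from h import *
delta([.4915,.259,.25],-11.3)"
```

```text
t 1.8 tcp [ 0.4812 -0.2488  0.227 ] yaw -63.23 j [ -6.6   8.  -16.2   0.  -65.8  33.4] F [ 0.1 -0.1 -0.4] T [-0.07  0.    0.  ] open 1.001
delta mm [-448.8 -237.9  -23.1] turn -51.9
```

>>> move_arm:
  plan: "-45 -24 -2 -5; -90 -48 -5 -10; -135 -72 -7 -16; -180 -95 -9 -21; -225 -119 -12 -26; -270 -143 -14 -31; -315 -167 -16 -36; -360 -190 -18 -42; -405 -214 -21 -47; -449 -238 -23 -52"

```text
t: 3.05
tcp_pos: [0.4935, 0.2595, 0.2501]
ee_rot: [[0.98, -0.197, 0.001], [-0.197, -0.98, 0.001], [0.001, -0.001, -1.0]]
force: [1.3, -0.7, -0.2]
opening: 1.003
```

```bash
python3 -c "
from h import *
delta([.4915,.259,.25],-11.3)
st=manip.read_state()
snap('wrist','w1.png');snap('scene','s1.png')
for q in ['knob','lock']:
  for d in manip.silhouettes(q,'wrist'): print(q,d['conf'],d['extent'])
im=cv2.imread('pics/w1.png'); cv2.imwrite('pics/w1b.png',cv2.resize(im,(784,588)))
"
```

```text
t 3.05 tcp [0.4935 0.2595 0.2501] yaw -11.38 j [ 47.9   8.6 -12.3   0.  -69.   30.8] F [ 1.3 -0.7 -0.2] T [-0.11  0.04  0.04] open 1.003
delta mm [-1.8  0.9  0.1] turn -0.1
knob 0.76 [253.0, 167.3, 306.5, 223.5]
lock 0.86 [347.1, 134.4, 455.5, 193.6]
```

View pics/w1b.png

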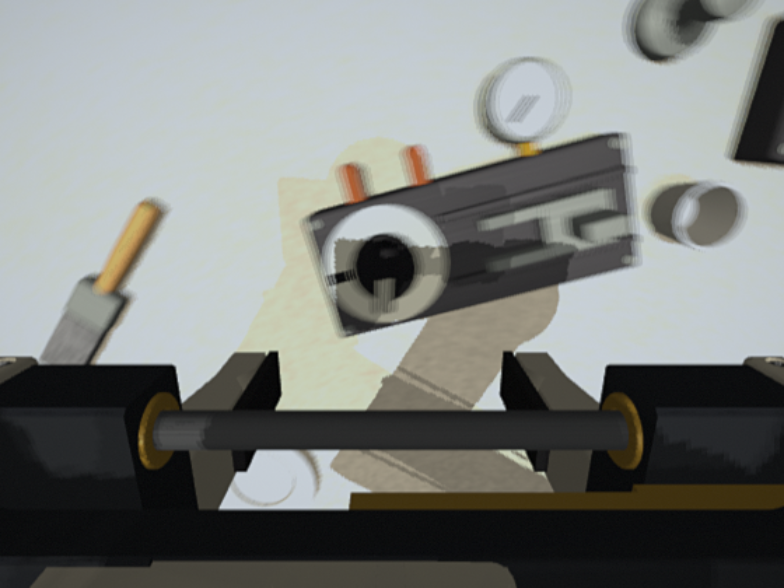

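The picture is blurred by arm motion, so I'll retake it now that the arm is settled.

```bash
python3 -c "
from h import *
delta([.4915,.259,.25],-11.3)
s=snap('wrist','w2.png')
im=cv2.imread('pics/w2.png')[90:250,200:470]; cv2.imwrite('pics/w2b.png',cv2.convertScaleAbs(cv2.resize(im,None,fx=2.96,fy=2.96,interpolation=cv2.INTER_CUBIC),alpha=1.3))
"
```

```text
t 3.25 tcp [0.4934 0.2585 0.2492] yaw -11.49 j [ 47.8   8.6 -12.4  -0.  -69.   30.7] F [ 0.  -0.6  0.3] T [-0.18  0.13  0.06] open 1.002
delta mm [-1.9 -0.1 -0.8] turn -0.2
```

View pics/w2b.png

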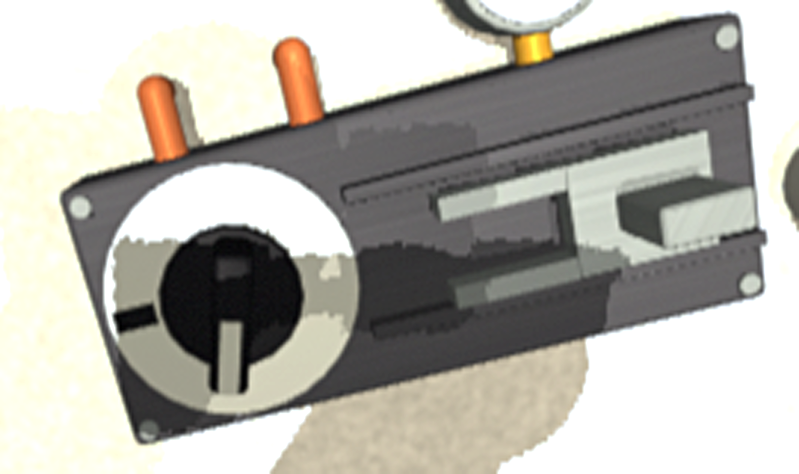

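The sharp wrist crop shows the dial centre at (230,288), the bar from (235,243) to (229,393) with the pointer at the lower end, the mark at (136,319) and the tab top at (708,217). I'll convert these to world positions.

```bash
cat >> h.py <<'E'
def wcam(st,s):
    T=np.array(s['tool_from_camera']); R=st['ee_rot']
    return dict(K=np.array(s['K']),attitude=R@T[:3,:3],eye=R@T[:3,3]+st['tcp_pos'])
E
python3 -c "
from h import *
st=manip.read_state(); s=wcam(st,manip.snapshot('wrist'))
f=2.963
C=lambda x,y:(x/f+200-.33,y/f+90-.33)
P={}
for n,uv,z in [('dial',(230.5,288),.052),('markout',(117,323),.052),('markin',(155,315),.052),('s1',(79,207),.05),('s2',(149,431),.05),('s3',(728,38),.05),('s4',(750,284),.05),('barP',(229,393),.102),('barQ',(235,243),.102),('tab',(708,217),.115),('pr1',(432,207),.077),('pr2',(456,294),.077)]:
    P[n]=onplane(s,C(*uv),z); print(n,P[n].round(4))
a=lambda d: np.degrees(np.arctan2(d[1],d[0])).round(1)
print('slide',a(P['s1']-P['s3']),a(P['s2']-P['s4']),a(P['dial']-P['tab']),'bar',a(P['barP']-P['barQ']),'mark',a((P['markin']+P['markout'])/2-P['dial']), 'mid',(P['barP']+P['barQ'])/2, np.linalg.norm(P['barP']-P['barQ']),np.linalg.norm(P['tab']-P['dial']))
"
```

```text
dial [0.4942 0.2594 0.052 ]
markout [0.4893 0.3063 0.052 ]
markin [0.4895 0.2909 0.052 ]
s1 [0.5365 0.3101 0.05  ]
s2 [0.4413 0.3047 0.05  ]
s3 [0.5486 0.0634 0.05  ]
s4 [0.4544 0.059  0.05  ]
barP [0.4688 0.2651 0.102 ]
barQ [0.52   0.2525 0.102 ]
tab [0.5005 0.1043 0.115 ]
pr1 [0.5142 0.1823 0.077 ]
pr2 [0.4811 0.1781 0.077 ]
slide 92.8 93.0 92.3 bar 166.2 mark 97.0 mid [0.49441019 0.25877885 0.102     ] 0.05275055971754758 0.16755573645223454
```

```bash
python3 -c "
from h import *
delta([.4943,.2591,.073],-13.8)"
```

```text
t 3.35 tcp [0.4935 0.2572 0.2495] yaw -11.6 j [ 47.7   8.6 -12.4  -0.  -69.   30.7] F [ 0.1 -0.6  0.5] T [-0.12  0.14 -0.04] open 1.0
delta mm [  0.4  -2.1 176.5] turn 2.2
```

>>> move_arm:
  plan: "0 0 30 1; 0 0 60 2; 0 0 60 2; 0 0 60 2"
  claw: 0.6

```text
t: 3.85
tcp_pos: [0.4944, 0.2574, 0.191]
ee_rot: [[0.972, -0.235, 0.001], [-0.235, -0.972, 0.001], [0.001, -0.001, -1.0]]
force: [0.3, 0.6, 0.9]
opening: 0.628
```

```bash
python3 -c "
from h import *
delta([.4943,.2591,.073],-13.8)
s=snap('wrist','w3.png')
delta([.4943,.2591,.073],-13.8)
im=cv2.imread('pics/w3.png')[90:250,200:470]; cv2.imwrite('pics/w3b.png',cv2.convertScaleAbs(cv2.resize(im,None,fx=2.96,fy=2.96,interpolation=cv2.INTER_CUBIC),alpha=1.3))
"
```

```text
t 3.85 tcp [0.4944 0.2574 0.191 ] yaw -13.59 j [ 47.7  11.  -17.4   0.  -61.5  28.7] F [0.3 0.6 0.9] T [-0.01  0.1   0.01] open 0.628
delta mm [ -0.7  -1.5 118. ] turn 0.2
t 3.9 tcp [0.4945 0.2578 0.1912] yaw -13.58 j [ 47.7  11.  -17.4   0.  -61.5  28.7] F [0.2 0.3 0.3] T [-0.12  0.1  -0.03] open 0.611
delta mm [ -0.7  -1.  118.2] turn 0.2
```

View pics/w3b.png

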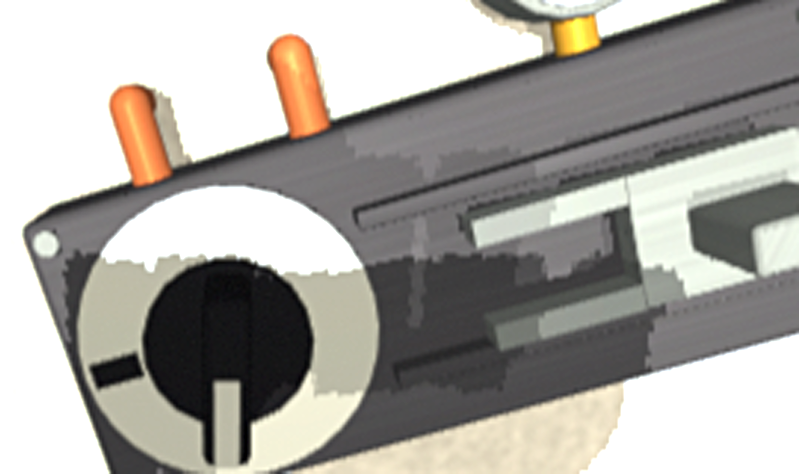

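The bar lines up with the tool's x axis, centred at column 276. I'll descend now, with a correction of about 1 mm.

>>> move_arm:
  plan: "-1 -1 30 0; -1 -1 60 0; -1 -1 85 0; -1 -1 105 0; -1 -1 117 0; -1 -1 117 0"
  claw: 0.6

```text
t: 4.65
tcp_pos: [0.4931, 0.2589, 0.0727]
ee_rot: [[0.972, -0.235, -0.0], [-0.235, -0.972, -0.0], [-0.0, 0.0, -1.0]]
force: [0.1, 0.1, -0.5]
opening: 0.604
```

```bash
python3 -c "
from h import *
delta([.4943,.2591,.073],-13.8)
snap('side','d4.png')
im=cv2.imread('pics/d4.png')[130:270,130:290]; cv2.imwrite('pics/d4b.png',cv2.resize(im,None,fx=4,fy=4,interpolation=cv2.INTER_CUBIC))
"
```

```text
t 4.65 tcp [0.4931 0.2589 0.0727] yaw -13.57 j [ 47.9  18.1 -25.5   0.  -46.4  28.6] F [ 0.1  0.1 -0.5] T [-0.03  0.13  0.01] open 0.604
delta mm [ 1.2 -0.5 -0.3] turn 0.2
```

View pics/d4b.png

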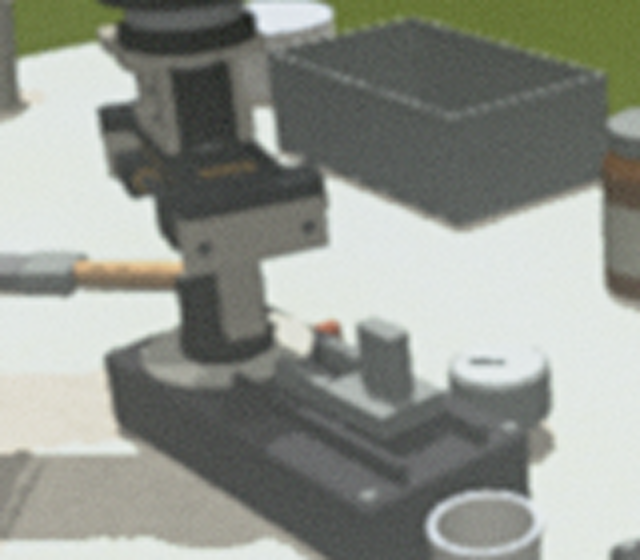

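The fingers straddle the knob and the tab is clear of them. Closing the gripper.

>>> move_arm:
  plan: "1 0 0 0; 1 0 0 0; 1 0 0 0; 1 0 0 0; 1 0 0 0; 1 0 0 0"
  claw: 0

```text
t: 5.45
tcp_pos: [0.4941, 0.2593, 0.0727]
ee_rot: [[0.972, -0.234, 0.001], [-0.234, -0.972, 0.001], [0.0, -0.001, -1.0]]
force: [-0.4, 4.7, -0.1]
opening: 0.159
```

```bash
python3 -c "
from h import *
delta([.4943,.2591,.073],-13.8-73.4)
"
```

```text
t 5.45 tcp [0.4941 0.2593 0.0727] yaw -13.56 j [ 47.8  18.2 -25.4  -0.  -46.4  28.7] F [-0.4  4.7 -0.1] T [ 1.16  0.37 -0.03] open 0.159
delta mm [ 0.2  0.2 -0.3] turn 73.6
```

>>> move_arm:
  plan: "0 0 0 8; 0 0 0 17; 0 0 0 26; 0 0 0 35; 0 0 0 44; 0 0 0 53; 0 0 0 62; 0 0 0 69; 0 0 0 73.5; 0 0 0 73.5"

```text
t: 6.7
tcp_pos: [0.4917, 0.2573, 0.0726]
ee_rot: [[0.05, -0.999, -0.004], [-0.999, -0.05, -0.002], [0.002, 0.004, -1.0]]
force: [-10.3, -0.6, 10.3]
opening: 0.159
```

```bash
python3 -c "
from h import *
delta([.4943,.2591,.073],-87.2)
snap('scene','s5.png')
snap('wrist','w5.png')
im=cv2.imread('pics/s5.png')[130:250,270:430]; cv2.imwrite('pics/s5b.png',cv2.resize(im,None,fx=5,fy=5,interpolation=cv2.INTER_CUBIC))
"
```

```text
t 6.7 tcp [0.4917 0.2573 0.0726] yaw -87.15 j [ 47.8  18.1 -25.5  -0.1 -46.6 -44.9] F [-10.3  -0.6  10.3] T [-0.01  4.16 -0.01] open 0.159
delta mm [-1.6 -2.7 -0.4] turn 0.0
```

View pics/s5b.png

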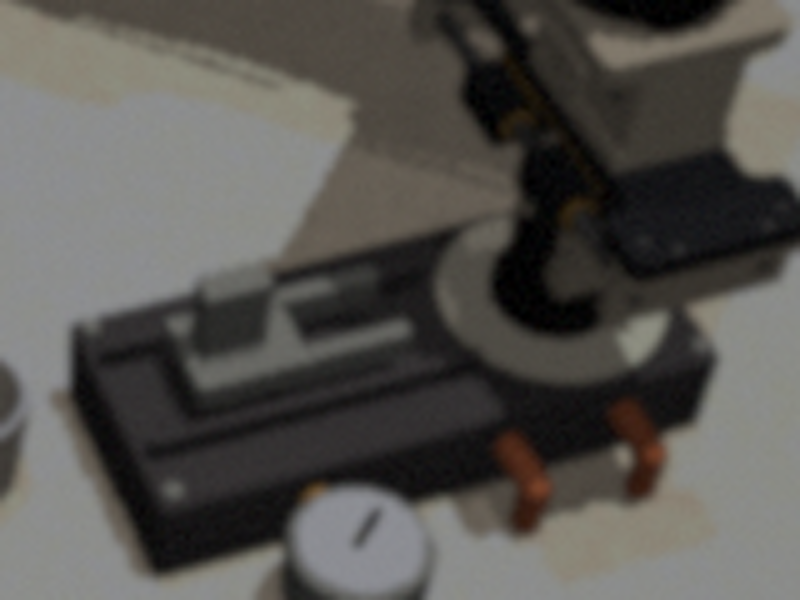

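View pics/w5.png

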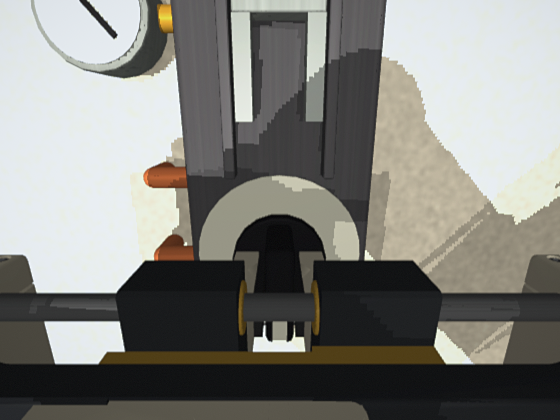

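The bar is lined up with the fork. There's a 10 N side load, so the real axis is a little further toward −x. I'll relieve that and then open.

>>> move_arm:
  plan: "0 0.5 0 0; 0 1 0 0; 0 1 0 0"

```text
t: 7.18
tcp_pos: [0.4916, 0.2574, 0.0727]
ee_rot: [[0.051, -0.999, -0.002], [-0.999, -0.051, -0.002], [0.002, 0.002, -1.0]]
force: [-5.3, -1.7, 6.7]
opening: 0.161
```

```bash
python3 -c "
from h import *
delta([.491,.2591,.073],-87.2)
"
```

```text
t 7.175 tcp [0.4916 0.2574 0.0727] yaw -87.08 j [ 47.8  18.1 -25.6  -0.  -46.5 -44.9] F [-5.3 -1.7  6.7] T [-0.47  2.35 -0.04] open 0.161
delta mm [-1.8  0.5 -0.3] turn 0.1
```

>>> move_arm:
  plan: "0 1 0 0; 0 1 0 0"

```text
t: 7.42
tcp_pos: [0.4915, 0.2575, 0.0727]
ee_rot: [[0.051, -0.999, -0.001], [-0.999, -0.051, -0.002], [0.002, 0.001, -1.0]]
force: [-0.7, -5.2, 6.3]
opening: 0.161
```

>>> move_arm:
  plan: "0 0 0 0; 0 0 0 0; 0 0 0 0; 0 0 -40 0; 0 0 -80 0; 0 0 -120 0; 0 0 -120 0; 0 0 -120 0; 0 0 -120 0"
  claw: 0.6

```text
t: 8.55
tcp_pos: [0.4914, 0.2582, 0.1913]
ee_rot: [[0.051, -0.999, -0.002], [-0.999, -0.051, -0.001], [0.001, 0.002, -1.0]]
force: [0.5, 0.0, -0.4]
opening: 0.595
```

```bash
python3 - <<'E'
from h import *
delta([.5005,.1043,.079],-87.2)
st=manip.read_state()
s=snap('wrist','w6.png'); snap('scene','s6.png')
im=cv2.imread('pics/w6.png'); cv2.imwrite('pics/w6b.png',cv2.convertScaleAbs(cv2.resize(im,(784,588),interpolation=cv2.INTER_CUBIC),alpha=1.3))
im=cv2.imread('pics/s6.png')[130:250,270:430]; cv2.imwrite('pics/s6b.png',cv2.resize(im,None,fx=5,fy=5,interpolation=cv2.INTER_CUBIC))
E
```

```text
t 8.55 tcp [0.4914 0.2582 0.1913] yaw -87.07 j [ 47.9  10.9 -17.5  -0.  -61.8 -45. ] F [ 0.5  0.  -0.4] T [ 0.04  0.16 -0.  ] open 0.595
delta mm [154.   -1.4 112.5] turn 0.1
```

View pics/w6b.png

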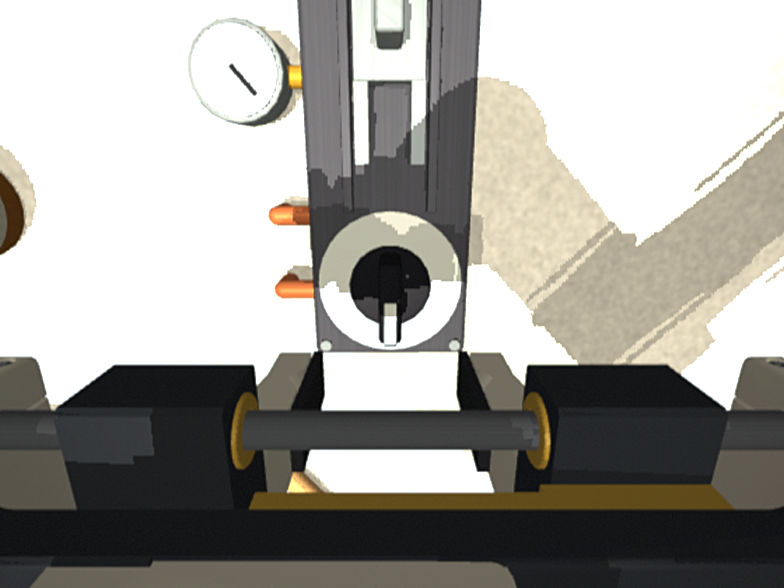

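View pics/s6b.png

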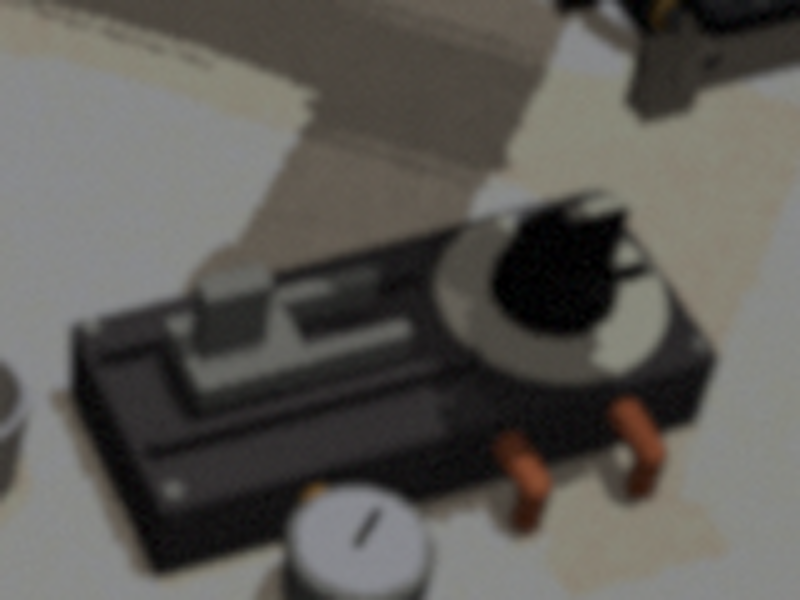

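```bash
python3 - <<'E'
import cv2
im=cv2.imread('pics/w6.png')[0:256,200:360]
cv2.imwrite('pics/w6c.png',cv2.convertScaleAbs(cv2.resize(im[140:256],None,fx=5,fy=5,interpolation=cv2.INTER_CUBIC),alpha=1.6))
cv2.imwrite('pics/w6d.png',cv2.convertScaleAbs(cv2.resize(im[0:150],None,fx=4,fy=4,interpolation=cv2.INTER_CUBIC),alpha=1.0))
E
```

```text
(no output)
```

View pics/w6c.png

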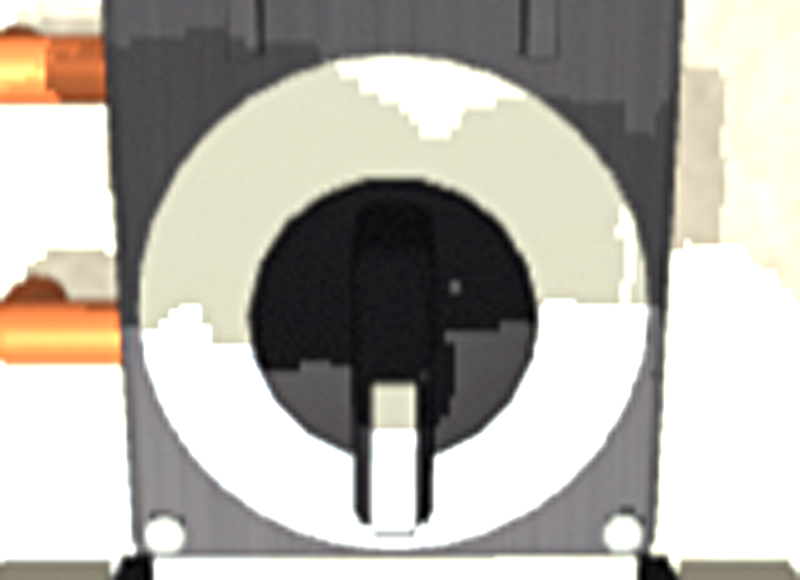

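View pics/w6d.png

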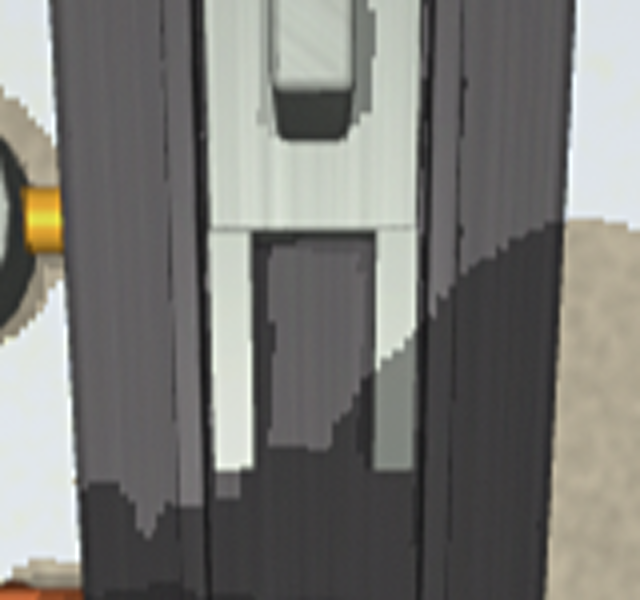

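The knob points at the mark, and the bar is parallel to the rails within about 0.5°. The tab is centred on the tool's y=0 line, about 154 mm along tool x.

>>> move_arm:
  plan: "40 0 0 0; 80 0 0 0; 120 0 0 0; 154 0 0 0; 154 0 30 0; 154 0 50 0; 154 0 50 0; 154 0 50 0; 154 0 50 0"

```text
t: 9.78
tcp_pos: [0.5003, 0.1052, 0.1434]
ee_rot: [[0.052, -0.999, 0.001], [-0.999, -0.052, 0.001], [-0.001, -0.001, -1.0]]
force: [-0.2, -0.1, -0.0]
opening: 0.6
```

```bash
python3 - <<'E'
from h import *
delta([.5005,.1043,.083],-87.2)
st=manip.read_state()
s=snap('wrist','w7.png'); snap('side','d7.png'); snap('scene','s7.png')
im=cv2.imread('pics/w7.png'); cv2.imwrite('pics/w7b.png',cv2.resize(im,(784,588),interpolation=cv2.INTER_CUBIC))
E
```

```text
t 9.775 tcp [0.5003 0.1052 0.1434] yaw -87.04 j [ 33.9   9.3 -26.5   0.  -54.1 -31. ] F [-0.2 -0.1 -0. ] T [0.04 0.11 0.01] open 0.6
delta mm [ 0.9 -0.1 60.4] turn 0.2
```

View pics/w7b.png

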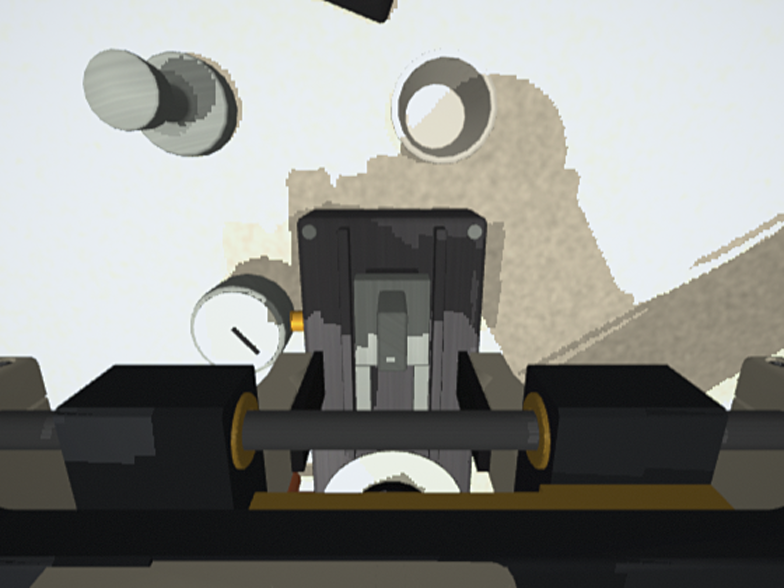

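View pics/s7.png

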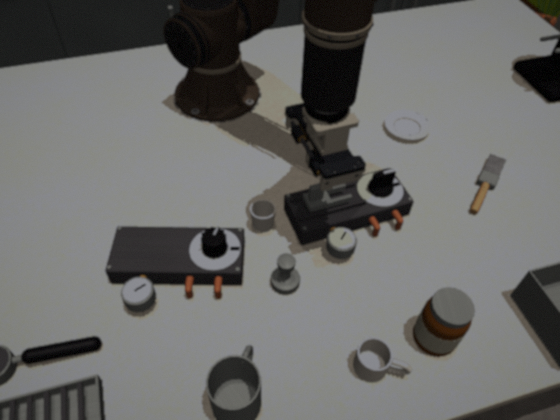

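The tab sits between the open fingers at column 393, about 1 mm to the +y side. Descending 60 mm.

>>> move_arm:
  plan: "1 1 20 0; 1 1 40 0; 1 1 55 0; 1 1 60 0; 1 1 60 0"

```text
t: 10.55
tcp_pos: [0.4989, 0.1038, 0.0826]
ee_rot: [[0.051, -0.999, -0.0], [-0.999, -0.051, -0.0], [0.0, 0.0, -1.0]]
force: [-0.7, -0.3, -1.1]
opening: 0.598
```

>>> move_arm:
  plan: "0 0 0 0; 0 0 0 0; 0 0 0 0; 0 0 0 0; 0 0 0 0; 0 0 0 0"
  claw: 0

```text
t: 11.3
tcp_pos: [0.4996, 0.104, 0.0828]
ee_rot: [[0.051, -0.999, 0.001], [-0.999, -0.051, 0.0], [-0.0, -0.001, -1.0]]
force: [3.8, -0.3, -2.8]
opening: 0.16
```

```bash
python3 - <<'E'
from h import *
delta([.4942,.1992,.083],-87.2)
E
```

```text
t 11.3 tcp [0.4996 0.104  0.0828] yaw -87.05 j [ 33.9  13.4 -30.8   0.  -45.7 -30.9] F [ 3.8 -0.3 -2.8] T [-0.1  -1.4   0.02] open 0.16
delta mm [-95.4   0.5  -0.2] turn 0.1
```

>>> move_arm:
  plan: "-10 -1 0 0; -20 -1 0 0; -30 -1 0 0; -40 -1 0 0; -50 -1 0 0; -58 -1 0 0; -66 -1 0 0; -74 -1 0 0; -80 -1 0 0; -80 -1 0 0"

```text
t: 12.55
tcp_pos: [0.4954, 0.1849, 0.0827]
ee_rot: [[0.052, -0.999, -0.0], [-0.999, -0.052, 0.001], [-0.001, 0.0, -1.0]]
force: [-3.0, 1.1, 5.6]
opening: 0.157
```

```bash
python3 - <<'E'
from h import *
delta([.4942,.1992,.083],-87.2)
snap('scene','s8.png')
im=cv2.imread('pics/s8.png')[110:250,270:430]; cv2.imwrite('pics/s8b.png',cv2.resize(im,None,fx=4,fy=4,interpolation=cv2.INTER_CUBIC))
E
```

```text
t 12.55 tcp [0.4954 0.1849 0.0827] yaw -87.03 j [ 41.7  15.1 -28.4  -0.  -46.5 -38.7] F [-3.   1.1  5.6] T [0.45 1.19 0.01] open 0.157
delta mm [-14.3   0.5  -0.3] turn 0.2
```

View pics/s8b.png

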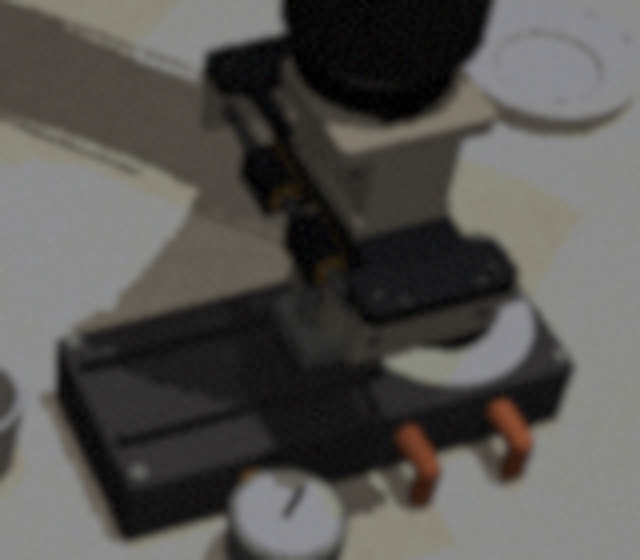

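>>> move_arm:
  plan: "-5 0 0 0; -10 0 0 0; -13 0 0 0; -13 0 0 0; -13 0 0 0"

```text
t: 13.22
tcp_pos: [0.4947, 0.1975, 0.0827]
ee_rot: [[0.051, -0.999, -0.0], [-0.999, -0.051, 0.0], [-0.0, 0.0, -1.0]]
force: [-2.3, -0.1, 6.2]
opening: 0.157
```

>>> move_arm:
  plan: "-1 0 0 0; -2 0 0 0; -2 0 0 0; -2 0 0 0"

```text
t: 13.72
tcp_pos: [0.4946, 0.1992, 0.0827]
ee_rot: [[0.051, -0.999, -0.0], [-0.999, -0.051, 0.0], [-0.0, 0.0, -1.0]]
force: [-1.2, -0.4, 5.5]
opening: 0.156
```

>>> move_arm:
  plan: "-1 0 0 0; -2 0 0 0; -2 0 0 0; -2 0 0 0"

```text
t: 14.22
tcp_pos: [0.4946, 0.1995, 0.0827]
ee_rot: [[0.051, -0.999, -0.001], [-0.999, -0.051, -0.002], [0.002, 0.001, -1.0]]
force: [2.0, -9.3, 6.8]
opening: 0.155
```

>>> move_arm:
  plan: "-1 0 0 0; -2 0 0 0; -2 0 0 0; -2 0 0 0"

```text
t: 14.72
tcp_pos: [0.4945, 0.1997, 0.0827]
ee_rot: [[0.051, -0.999, -0.001], [-0.999, -0.051, -0.005], [0.005, 0.002, -1.0]]
force: [6.1, -17.6, 8.4]
opening: 0.158
```

The lock hit a hard stop at tab-to-axis ≈ 60 mm. I'll ease the push, release and lift.

>>> move_arm:
  plan: "1 0 0 0; 2 0 0 0; 2 0 0 0"

```text
t: 15.1
tcp_pos: [0.4946, 0.1995, 0.0827]
ee_rot: [[0.051, -0.999, -0.001], [-0.999, -0.051, -0.002], [0.002, 0.001, -1.0]]
force: [1.4, -9.1, 6.3]
opening: 0.157
```

>>> move_arm:
  plan: "0 0 0 0; 0 0 0 0; 0 0 0 0; 0 0 0 0; 0 0 -40 0; 0 0 -80 0; 40 0 -120 0; 60 0 -120 0; 60 0 -120 0; 60 0 -120 0"
  claw: 0.6

```text
t: 16.35
tcp_pos: [0.4976, 0.1407, 0.2017]
ee_rot: [[0.051, -0.999, -0.001], [-0.999, -0.051, -0.001], [0.0, 0.001, -1.0]]
force: [-0.6, -0.4, -0.4]
opening: 0.598
```

```bash
python3 - <<'E'
from h import *
manip.snapshot('side')
delta([.4942,.1992,.083],-87.2)
st=manip.read_state()
s=snap('wrist','w9.png'); snap('scene','s9.png')
im=cv2.imread('pics/w9.png'); cv2.imwrite('pics/w9b.png',cv2.convertScaleAbs(cv2.resize(im[:300,140:420],None,fx=2,fy=2,interpolation=cv2.INTER_CUBIC),alpha=1.3))
im=cv2.imread('pics/s9.png')[130:250,270:430]; cv2.imwrite('pics/s9b.png',cv2.convertScaleAbs(cv2.resize(im,None,fx=5,fy=5,interpolation=cv2.INTER_CUBIC),alpha=1.5))
E
```

```text
t 16.4 tcp [0.4976 0.1409 0.2016] yaw -87.07 j [ 37.6   6.8 -21.1  -0.  -62.2 -34.6] F [-0.5  0.4 -0.3] T [ 0.02  0.1  -0.07] open 0.6
delta mm [-58.5   0.3 118.6] turn 0.1
```

View pics/w9b.png

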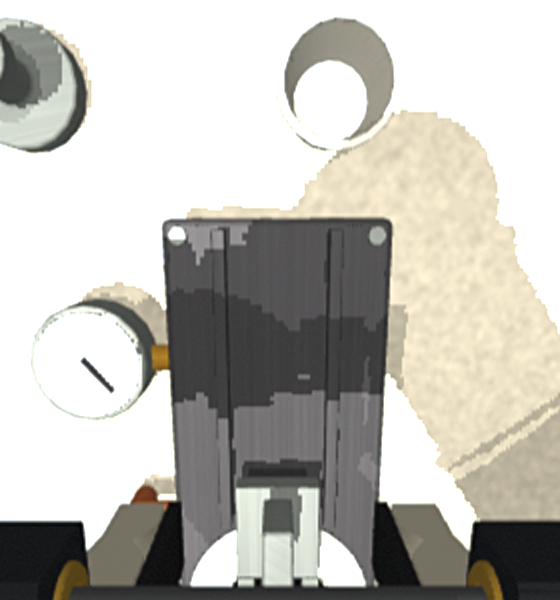

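View pics/s9b.png

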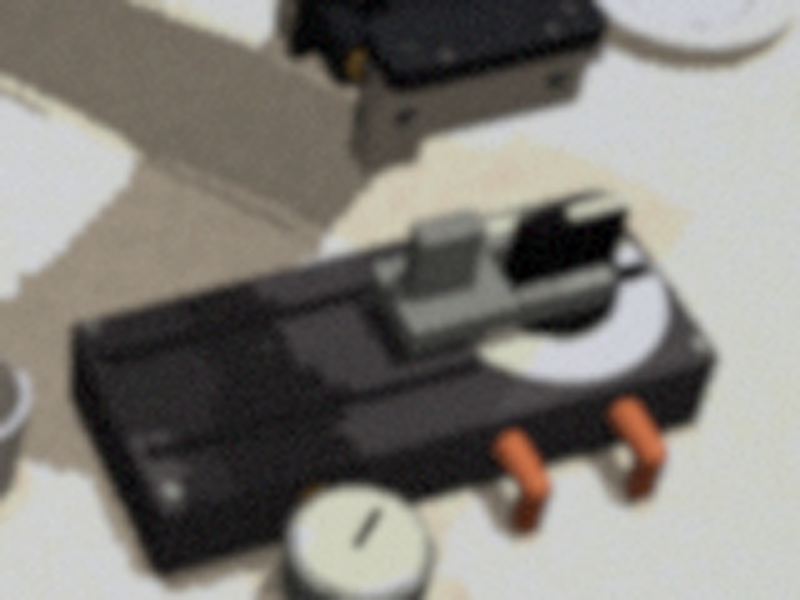

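```bash
python3 - <<'E'
from h import *
s=manip.snapshot('scene'); C=lambda x,y:(x/5+270-.4,y/5+130-.4)
for uv in [(450,224),(235,275)]: print(onplane(s,C(*uv),.115))
print(manip.read_state()['force'], manip.sign_off())
E
```

```text
[0.49684195 0.20026114 0.115     ]
[0.49948822 0.10554837 0.115     ]
the job is handed in; nothing more can be done
[-0.18911003 -0.43206493  0.44808163] None
```

The knob points at the black mark and the fork lock is fully home over its bar. I handed the job in at about 16.5 s with the gripper open and clear of everything.

- **Knob:** I turned it about 73.5° clockwise to the mark. After letting go, the wrist picture showed the bar in line with the lock's rails to within about 0.5°, with the pointer end away from the lock.
- **Lock:** I slid it about 95.5 mm until it hit its end stop. Pushing another 2 mm moved it only about 0.2 mm, with the force rising to roughly 18 N. The tab ended about 60 mm from the knob's axis, as expected when closed. I then eased the push, opened the gripper and lifted away.
- **Last checks:** The final picture shows the prongs either side of the bar and the pointer on the mark. From that picture the tab moved about 95 mm, matching the arm's reading. The measured force was near zero.
- **Disagreements:** The wrist camera placed the knob's axis about 2 to 3 mm off in x, which put up to about 10 N of side load on the knob during the turn. I eased it before letting go. A direct dial measurement put the mark at 97° and the sliding line at about 93°. I used the sliding line because the task says the bar lies along it at the mark.

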